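# Shift the feed selector into the slot with the bar tag

## Task

Put the gearbox's feed lever into the slot marked with the long bar-shaped brass tag: push its black knob with the fingertips along the middle slot to the cross channel, across, and then fully home into that slot, and leave it there. Push gently; do not grip the knob hard or pull it up, and leave the five loose things close in front of and behind the gearbox where they are.

Things in the scene. Friction and masses are not known exactly. Their poses are not given: they have to be found in the camera images.
- gearbox: Grey cast gearbox fixed to the bench: foot 160 x 160 mm, body 140 x 140 mm, 88 mm high. Origin: centre of its underside; x runs along the slots (away from the robot, turned up to 0.35 rad either way), y along the cross channel, z up. A shaft stub sticks out to y = 98 mm at z = 45 mm.
- gate (a point): Centre of the gate, on the top face of the grey gate plate (gearbox axes, z = 88 mm). Three parallel slots, 62 mm long, 13 mm wide, at y = 0 (middle) and about y = +-25 mm (outer), are joined at mid length by one 14 mm wide cross channel along y. Four lands of the plate between them stop the lever's 8 mm rod, so it changes slot only through the cross channel.
- knob (a point): Centre of the lever's black barrel knob, 32 mm across, 40 mm high (20 mm below to 20 mm above). It is 130 mm from the pivot, which lies on the gearbox's axis 15 mm above the bench: 145 mm high when upright, up to 14 mm lower in a corner. In the gearbox frame x = 0.130 sin(stick), y = 0.130 sin(yoke) cos(stick).
- grip (a joint): How far the knob (called grip in the rules) is pulled up its rod, m: 0 at rest, held down by a spring (6 N to start, then 500 N/m); must stay under 0.005.
- stick (a joint): Lean of the lever along the slots, rad: positive to the gearbox's +x, 0 upright in the cross channel, stops at -0.313 and +0.313 (slot ends). Clear to cross within about +-0.035. Starts anywhere in the middle slot. Moves with about 2 N at the knob and stays where it is left (friction, no spring).
- yoke (a joint): Lean of the lever along the cross channel, rad: positive to the gearbox's +y, 0 in the middle slot, stops at -0.354 and +0.354, where it is in line with an outer slot (which it can enter from about 0.03 rad short of the stop). Starts near 0. Same push and friction as stick.
- tag_bar: The target's tag: straight brass bar 10 x 36 x 4 mm, long side along the gearbox's y, fixed on the gate plate. The four tags lie just beyond the four ends of the outer slots, at x = +-46, y = +-34 mm in the gearbox frame; which tag is at which end changes. Origin: centre of its underside, 88 mm above the bench.
- tag_round: Round solid brass disc tag, 24 mm across, 4 mm thick, at another slot end.
- tag_square: Square brass tag, 21 x 21 x 4 mm, at another slot end.
- tag_ring: Ring-shaped brass tag, 25 mm outside, 4 mm thick, with a 12 mm hole, at another slot end.
- thread_spool: Wooden spool of thread, 38 mm across, 50 mm high, loose, behind the gearbox. Origin: centre of underside. Leave alone.
- brass_weight: Brass weight with knob, 24 mm across, 35 mm high, loose, in front of the gearbox. Origin: centre of underside. Leave alone.
- rivet_tin: Small round tin, 43 mm across, 21 mm high, loose, in front of the gearbox. Origin: centre of underside. Leave alone.
- beeswax: Lump of beeswax, 30 x 50 x 20 mm, loose, in front of the gearbox. Origin: centre of underside. Leave alone.
- slicker: Turned wooden edge slicker, 24 x 104 x 24 mm, lying loose behind the gearbox. Origin: centre of underside. Leave alone.

How it is judged (in metres and radians):
At the end, for the whole second after the job is handed in: The lever rests in the outer slot end beside the bar tag: yoke at least 0.29 rad towards that side and stick at least 0.265 rad towards that end (within about 6 mm of the end stop at the knob), not moving (((x of tag_bar in the frame of gearbox above 0.02 m and y of tag_bar in the frame of gearbox above 0.02 m and value of joint stick above 0.265 rad and value of joint yoke above 0.29 rad) or (x of tag_bar in the frame of gearbox above 0.02 m and y of tag_bar in the frame of gearbox below -0.02 m and value of joint stick above 0.265 rad and value of joint yoke below -0.29 rad) or (x of tag_bar in the frame of gearbox below -0.02 m and y of tag_bar in the frame of gearbox above 0.02 m and value of joint stick below -0.265 rad and value of joint yoke above 0.29 rad) or (x of tag_bar in the frame of gearbox below -0.02 m and y of tag_bar in the frame of gearbox below -0.02 m and value of joint stick below -0.265 rad and value of joint yoke below -0.29 rad)) and velocity of joint stick between -0.05 and 0.05 rad/s); the robot touches nothing.
It fails at once if the knob is pulled up its rod by more than 5 mm (value of joint grip above 0.005 m).
It fails at once if the knob is gripped or shoved hard (more than 35 N from the fingers) (contact force between the fingers and grip above 35 N).
It fails at once if a loose thing is moved more than 20 mm (distance of any of thread_spool, brass_weight, rivet_tin, beeswax, slicker from where it was at the start of the episode above 0.02 m).
It also fails if it takes over 48 s, if anything falls off the work surface, if the arm or the gripper's body presses on something with over 40 N, if the wrist force passes 120 N, or if a joint passes its speed limit or range.

## Robot

A 6-joint arm with a two-finger parallel gripper is mounted at the origin on the work surface; the furniture and walls round the work are solid. World frame = base frame: x ahead of the robot, y to its left, z up, the work surface at z = 0. Lengths are in m, angles in degrees, forces in N, time in s.
With the tool pointing down it reaches from about 0.35 to 0.875 m from the base axis. Payload 4.2 kg.
Tool frame: the origin (TCP) lies midway between the tips of the shut fingers; the grasp point (between the pads) lies 19 mm behind it; z points along the fingers, y is the line along which they close (so a half turn about z gives the same grasp; the last joint's range is limited). The gripper opens to 87 mm and grips with 3 to 60 N. Pads are 19 mm wide; open, the fingers measure 117 mm over their backs; the gripper's body (75 mm by 190 mm) begins 51 mm behind the grasp point.
Start: joints at [-53.48, 22.042, 0.453, 0, -68.411, -14.817], TCP at [0.231, -0.581, 0.223] pointing down, gripper open.
Joint ranges: [-179.83, 179.83], [-69.29, 118.12], [-61.27, 80.66], [-181.25, 117.63], [-171.15, -9.14], [-177.46, 177.46]. Speed limits (degrees/s): [159.86, 159.86, 180, 180, 180, 180].

## Interface

Orientations are given as a 3x3 rotation matrix whose columns are the frame's x, y, z axes.
In Python, from station import sense, capture, finish_job, silhouettes, landmark_of gives the robot as it stands.
- The arm moves only by the tool step_arm, never from a script. Its arguments are lists of equal length, an entry for each row: "linear": the shift along the tool's x, y, z in mm, a list of three; "delta_rot": the turn, a rotation vector about the tool's x, y, z in rad, a list of three; "grip": the finger opening in mm, from 0 to 87. A call has 1 to 10 rows; each row shifts and turns the commanded pose from where the row before left it, along the tool's axes as they then stand; what a row does not reach is not made up. A row lasts 1/8 s, in which the tool goes at most 62.5 mm and 10.7 degrees, less where a joint would pass 70% of its speed; a pose out of reach is approached as far as the arm can. A call with a gripper value outside its range is refused whole. The fingers move at their own pace and stop on an object; the grip force is fixed at half the most. Time passes only in rows, so rows that do not move let the fingers close. It gives the time, the measured TCP pose, the force, the opening and the grip force at its end, in the units of the state.
- sense(): the state, without advancing time (a new reading comes with each control period).
- capture(name): name is "side" or "top"; returns a dict with "img" (400x640x3 uint8, red, green, blue), "fx", "fy", "cx", "cy" (pixels), "k1" (the pictures are not rectified: a ray, as slopes to the right and down, at radius r is drawn at 1 + k1 r^2 times it, then the intrinsics apply), "world_to_cam" (4x4, takes a point from world to camera coordinates). Camera axes: x right, y up, looking along -z (the intrinsics and any distortion apply to the point x, -y, -z); pixel columns grow to the right and rows downward; lengths in m; the calibration is good to about 2 mm. A picture is of the moment at which its call begins. There is no depth.
- finish_job(): hands the job in; it is judged then, once.
Trained networks look in the newest picture that a camera, given by its name, has taken for a name from the list of things; names that differ only in an ending like _2 or _b are one class to them, and where a whole thing is asked for, a point or a joint stands for the part that bears it (a point fixed in the world has none). Each returns a list of dicts, best first, with "score" (0 to 1); they miss things now and then, are a little off and sometimes report something else, mostly with a low value. They report only what shows in the picture. A call takes as long as a camera call.
- silhouettes(camera, label): "mask" (400x640 bool, what is visible of it) and "point" ([column, row] in pixels, amid what is visible of it).
- landmark_of(camera, label): "point" ([column, row] in pixels: a listed point, or the origin of a listed thing).
The state is a dict: "time_s": time; "joints": joint angles; "joint_velocities": joint speeds; "effort": joint torques, N m; "tcp_pos": TCP position; "ee_rot": TCP orientation; "wrist_force": force on the tool from outside, world axes, zero at the start; "moment": the same for the moment, N m; "gripper_width": opening from 0.0 (shut) to 1.0 (fully open); "gripper_force": force on a finger pad.
Only numpy, scipy, OpenCV 4.12 (cv2) and the standard library are available. Lean on these libraries where they do the work, as an engineer would, in place of code of your own. Each camera call takes 0.05 s, during which the arm holds its last target. There are 200 camera calls.

## Working session

There is one attempt and no reset: what is moved stays moved. The work goes in short steps, Python scripts to look and compute and a tool call to move; the robot and the scene stay as the last step left them, time stands still between calls to the robot, and variables do not carry over. Pictures are saved under pics/ and viewed, at most 10 in all, crops included, and the job is handed in when it is done.

Besides the shell and the picture viewer there is one more tool, called after "Call:" by a JSON object that holds its "name" and its "arguments". step_arm: Moves the arm, as the interface text tells. Its arguments: {"type":"object","properties":{"linear":{"type":"array"},"delta_rot":{"type":"array"},"grip":{"type":"array"}},"required":["linear","delta_rot","grip"]}

```bash
mkdir -p pics; cat > h.py <<'E'
import numpy as np, cv2
from station import *
def ray(c,p):
    d=np.array([(p[0]-c["cx"])/c["fx"],(p[1]-c["cy"])/c["fy"]]); u=d.copy()
    for _ in range(20): u=d/(1+c["k1"]*(u@u))
    M=np.array(c["world_to_cam"]); R=M[:3,:3]; t=M[:3,3]
    return -R.T@t, R.T@np.array([u[0],-u[1],-1])
def atz(c,p,z):
    o,d=ray(c,p); return o+d*(z-o[2])/d[2]
def proj(c,P):
    M=np.array(c["world_to_cam"]); q=M[:3,:3]@np.array(P)+M[:3,3]
    u=np.array([q[0],-q[1]])/-q[2]; u=u*(1+c["k1"]*(u@u))
    return np.array([u[0]*c["fx"]+c["cx"],u[1]*c["fy"]+c["cy"]])
E
python3 - <<'E'
from h import *
np.set_printoptions(precision=4,suppress=True)
hs={"gearbox":0,"gate":.088,"knob":.14,"tag_bar":.088,"tag_round":.088,"tag_square":.088,"tag_ring":.088,"thread_spool":0,"brass_weight":0,"rivet_tin":0,"beeswax":0,"slicker":0}
for n in("top","side"):
    c=capture(n); cv2.imwrite(f"pics/{n}0.png",c["img"][:,:,::-1])
    print(n,"cam",ray(c,(320,200)))
    for k,z in hs.items():
        for r in landmark_of(n,k)[:2]: print(k,np.round(r["score"],2),np.round(r["point"],1),atz(c,r["point"],z))
s=sense(); print(s)
E
```

```text
top cam (array([ 0.4591, -0.0277,  0.9716]), array([ 0.0585,  0.0406, -0.9977]))
gearbox 0.63 [333.9 203. ] [ 0.5089 -0.0204  0.    ]
gate 0.73 [335.  203.1] [ 0.5042 -0.0234  0.088 ]
knob 0.61 [316.5 219.8] [0.4687 0.0133 0.14  ]
knob 0.6 [337.5 214.4] [ 0.4791 -0.0284  0.14  ]
tag_bar 0.45 [318.6 220.9] [0.4669 0.0114 0.088 ]
tag_round 0.62 [335.3 207.1] [ 0.4957 -0.024   0.088 ]
tag_round 0.4 [348.7 224.3] [ 0.4593 -0.0519  0.088 ]
tag_square 0.41 [357.9 182.8] [ 0.5468 -0.0721  0.088 ]
tag_ring 0.56 [322.2 177.3] [0.5591 0.0033 0.088 ]
tag_ring 0.46 [350.5 223.2] [ 0.4616 -0.0557  0.088 ]
thread_spool 0.83 [320.8 156. ] [0.6191 0.0094 0.    ]
brass_weight 0.58 [303.9 244.5] [0.4134 0.0496 0.    ]
rivet_tin 0.86 [353.  253.9] [ 0.3911 -0.0636  0.    ]
beeswax 0.86 [319.8 252.6] [0.3945 0.013  0.    ]
slicker 0.87 [359.6 155.4] [ 0.6197 -0.0812  0.    ]
slicker 0.54 [304.4 243.8] [0.415  0.0485 0.    ]
side cam (array([0.3493, 0.6528, 0.6403]), array([ 0.1717, -0.7807, -0.6012]))
gearbox 0.84 [316.9 249.7] [ 0.5041 -0.0268  0.    ]
gate 0.63 [315.2 212.7] [ 0.5072 -0.0262  0.088 ]

[... 516 characters left out ...]
0.0039 0.    ]
beeswax 0.47 [272.2 218.5] [ 0.6124 -0.0966  0.    ]
slicker 0.66 [271.7 222.7] [ 0.6095 -0.0837  0.    ]
{'time_s': 1.3, 'joints': array([-53.4802,  22.0422,   0.4526,   0.0001, -68.4117, -14.8156]), 'joint_velocities': array([-0.0586,  0.0026, -0.1217,  0.0321,  0.0207,  0.072 ]), 'effort': array([  0.0006, -39.0472,  18.7618,   4.2245,   0.0154,  -0.    ]), 'tcp_pos': array([ 0.2311, -0.5807,  0.2225]), 'ee_rot': array([[-0.9291, -0.3698, -0.    ],
       [-0.3698,  0.9291,  0.    ],
       [ 0.    ,  0.    , -1.    ]]), 'wrist_force': array([-0.0461,  0.358 ,  0.6782]), 'moment': array([-0.0119,  0.0591, -0.0345]), 'gripper_force': 0.0, 'gripper_width': 1.0018429745281037}
```

```bash
ls pics
```

```text
side0.png
top0.png
```

```bash
python3 - <<'E'
import cv2,numpy as np
a=cv2.imread("pics/top0.png")[130:275,265:405]; b=cv2.imread("pics/side0.png")[150:310,230:400]
f=lambda i:cv2.resize(i,(400,int(400*i.shape[0]/i.shape[1])),interpolation=2)
a,b=f(a),f(b);h=max(len(a),len(b))
p=lambda i:np.pad(i,((0,h-len(i)),(0,0),(0,0)))
cv2.imwrite("pics/c0.png",np.hstack([p(a),p(b)]))
E
```

```text
(no output)
```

View pics/c0.png

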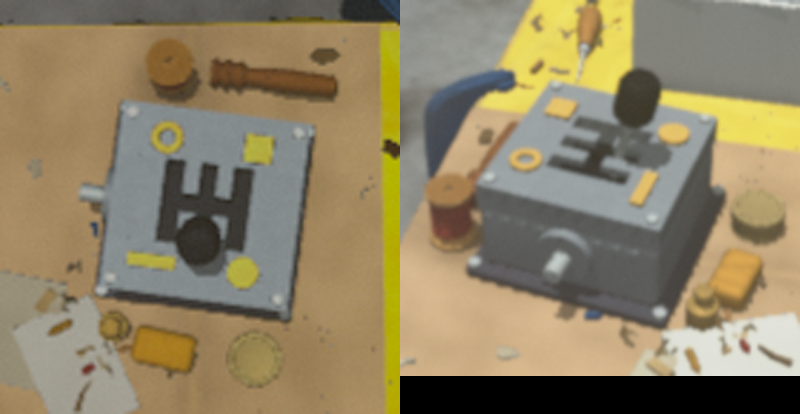

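The crop shows the bar tag at the near-left slot end (top picture pixel 317,221), so the target is gearbox -x, +y. The ring is far-left, the square far-right and the round tag near-right. The knob (334,214) is in the -x half of the middle slot.

```bash
cat > fit.py <<'E'
from h import *
from scipy.optimize import least_squares
np.set_printoptions(precision=4,suppress=True)
def scale(p,x0,y0,s): return np.array(p)*s+[x0,y0]
tags=dict(bar=(-.046,.034),ring=(.046,.034),square=(.046,-.034),round=(-.046,-.034))
T={"bar":(150,261),"ring":(167,137),"square":(258,150),"round":(243,273)}
S={"bar":(644-400,187),"ring":(525-400,159),"square":(560-400,108),"round":(673-400,134)}
ct,cs=capture("top"),capture("side")
obs=[(ct,scale(T[k],265,130,.35),k) for k in T]+[(cs,scale(S[k],230,150,.425),k) for k in S]
def W(g,l):
    c,s=np.cos(g[2]),np.sin(g[2]); return np.array([g[0]+c*l[0]-s*l[1],g[1]+s*l[0]+c*l[1],l[2]])
def res(g,sel=obs): return np.concatenate([proj(c,W(g,(*tags[k],.092)))-p for c,p,k in sel])
for sel in(obs[:4],obs[4:],obs):
    r=least_squares(lambda g:res(g,sel),[.505,-.024,0]); print(r.x,np.round(r.fun,1))
g=r.x
def knobpt(q): return W(g,(.13*np.sin(q[0]),.13*np.sin(q[1])*np.cos(q[0]),.015+.13*np.cos(q[0])*np.cos(q[1])))
o2=[]
for n,c in(("top",ct),("side",cs)):
    r=silhouettes(n,"knob")
    for m in r[:2]: print(n,m["score"],m["point"],m["mask"].sum())
    l=landmark_of(n,"knob"); l=[x for x in l if abs(x["point"][0]-334)<10]
    if l: o2.append((c,l[0]["point"]))
q=least_squares(lambda q:np.concatenate([proj(c,knobpt(q))-p for c,p in o2]),[-.2,0]); print("stick,yoke",q.x,q.fun,knobpt(q.x))
E
python3 fit.py
```

```text
[ 0.5067 -0.0267 -0.1387] [ 0.1  0.  -0.   0.1  0.1 -0.3 -0.2  0.1]
[ 0.5067 -0.023  -0.1324] [-0.1  0.4  0.   0.1  0.  -0.2  0.1 -0.4]
[ 0.5069 -0.0253 -0.1358] [-0.5  0.  -0.8  0.1 -0.6 -0.4 -0.8 -0.  -0.  -0.5  0.3 -0.8  0.3 -1.
  0.2 -1.1]
top 0.55 [335.9, 212.5] 222
side 0.63 [327.7, 194.1] 400
stick,yoke [-0.2222 -0.0185] [-1.3488 -0.4637  0.944  -1.638 ] [ 0.4782 -0.0238  0.1418]
```

View pics/top0.png

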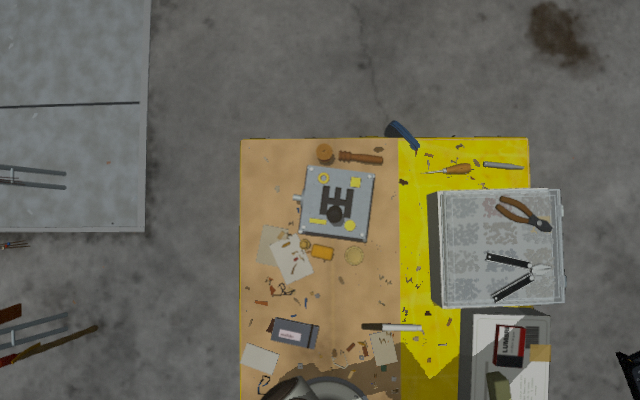

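Call:
{"name": "step_arm", "arguments": {"linear": [[0,0,0],[0,0,0],[0,0,0],[0,0,0],[0,0,0],[0,0,0],[0,0,0]], "delta_rot": [[0,0,-0.176],[0,0,-0.176],[0,0,-0.176],[0,0,-0.176],[0,0,-0.176],[0,0,-0.176],[0,0,0]], "grip": [62,62,62,62,62,62,62]}}

```text
time_s: 2.48
tcp_pos: [0.2311, -0.5807, 0.2226]
ee_rot: [[-0.138, -0.99, -0.0], [-0.99, 0.138, 0.0], [-0.0, 0.0, -1.0]]
wrist_force: [0.3, -0.7, -0.4]
gripper_width: 0.706
gripper_force: 0.0
```

The wide top view shows the gearbox at (338,203), with a walled tray at (500,247) to the right, across the path. I'll raise the tool before crossing it.

Call:
{"name": "step_arm", "arguments": {"linear": [[0,0,-50],[0,0,-50],[-58,-17,0],[-58,-17,0],[-58,-17,0],[-58,-17,0],[-58,-17,0],[-58,-17,0],[-58,-17,0],[-58,-17,0]], "delta_rot": [[0,0,0],[0,0,0],[0,0,0],[0,0,0],[0,0,0],[0,0,0],[0,0,0],[0,0,0],[0,0,0],[0,0,0]], "grip": [62,62,62,62,62,62,62,62,62,62]}}

```text
time_s: 3.72
tcp_pos: [0.4292, -0.1375, 0.323]
ee_rot: [[-0.139, -0.99, 0.001], [-0.99, 0.139, -0.0], [-0.0, -0.001, -1.0]]
wrist_force: [1.3, -0.7, -0.1]
gripper_width: 0.713
gripper_force: 0.0
```

Call:
{"name": "step_arm", "arguments": {"linear": [[-58,-17,0],[-60,-17,0],[0,0,0],[0,0,0]], "delta_rot": [[0,0,0],[0,0,0],[0,0,0],[0,0,0]], "grip": [62,62,62,62]}}

```text
time_s: 4.22
tcp_pos: [0.4783, -0.0271, 0.3225]
ee_rot: [[-0.137, -0.991, -0.0], [-0.991, 0.137, -0.0], [0.0, 0.0, -1.0]]
wrist_force: [-0.3, -0.7, 1.0]
gripper_width: 0.716
gripper_force: 0.0
```

Call:
{"name": "step_arm", "arguments": {"linear": [[0,0,50],[0,0,50],[0,0,40],[0,0,0],[0,0,0]], "delta_rot": [[0,0,0],[0,0,0],[0,0,0],[0,0,0],[0,0,0]], "grip": [62,62,62,62,62]}}

```text
time_s: 4.85
tcp_pos: [0.4796, -0.0278, 0.1845]
ee_rot: [[-0.137, -0.991, 0.003], [-0.991, 0.137, -0.0], [-0.0, -0.003, -1.0]]
wrist_force: [0.6, 0.8, -0.0]
gripper_width: 0.71
gripper_force: 0.0
```

```bash
cat > look.py <<'E'
import sys
from h import *
c=capture("side"); s=sense(); print(s["tcp_pos"],s["wrist_force"],s["gripper_force"],s["time_s"])
i=c["img"][110:270,230:430,::-1]
cv2.imwrite(f"pics/{sys.argv[1]}.png",cv2.resize(i,(800,640)[:2] if 0 else (750,600),interpolation=2))
E
python3 look.py s1
```

```text
[ 0.4798912  -0.02751152  0.1848246 ] [-0.07569108 -0.04536301 -1.09547411] 0.0 4.9
```

View pics/s1.png

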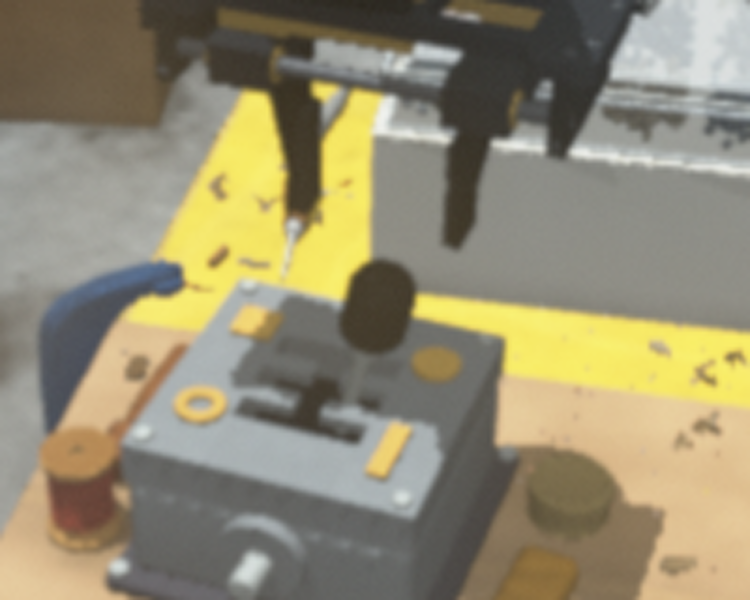

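The fingers (crop columns 300 and 460) straddle the knob (378,305) and are still above it. I'll shift 5 mm sideways and descend.

Call:
{"name": "step_arm", "arguments": {"linear": [[-5,0,15],[0,0,15],[0,0,15],[0,0,3],[0,0,0],[0,0,0]], "delta_rot": [[0,0,0],[0,0,0],[0,0,0],[0,0,0],[0,0,0],[0,0,0]], "grip": [62,62,62,62,62,62]}}

```text
time_s: 5.65
tcp_pos: [0.4799, -0.022, 0.1356]
ee_rot: [[-0.136, -0.991, 0.002], [-0.991, 0.136, 0.0], [-0.001, -0.002, -1.0]]
wrist_force: [0.2, 0.2, -0.3]
gripper_width: 0.711
gripper_force: 0.0
```

Call:
{"name": "step_arm", "arguments": {"linear": [[0,0,0],[0,0,0],[0,-5,0],[0,-5,0],[0,-5,0],[0,-5,0],[0,-5,0],[0,-2,0],[0,0,0]], "delta_rot": [[0,0,0],[0,0,0],[0,0,0],[0,0,0],[0,0,0],[0,0,0],[0,0,0],[0,0,0],[0,0,0]], "grip": [48,48,48,48,48,48,48,48,48]}}

```text
time_s: 6.78
tcp_pos: [0.5062, -0.0258, 0.1345]
ee_rot: [[-0.136, -0.991, 0.0], [-0.991, 0.136, 0.0], [-0.0, -0.0, -1.0]]
wrist_force: [-1.0, -0.3, 0.4]
gripper_width: 0.554
gripper_force: 0.6
```

Call:
{"name": "step_arm", "arguments": {"linear": [[0,0,0],[0,0,0],[0,0,0],[0,-3,0],[0,0,0],[0,0,0]], "delta_rot": [[0,0,0],[0,0,0],[0,0,0],[0,0,0],[0,0,0],[0,0,0]], "grip": [45,42,39,38,38,38]}}

```text
time_s: 7.52
tcp_pos: [0.5091, -0.0262, 0.1345]
ee_rot: [[-0.136, -0.991, 0.0], [-0.991, 0.136, 0.0], [-0.0, -0.0, -1.0]]
wrist_force: [-1.1, -0.5, 0.1]
gripper_width: 0.441
gripper_force: 0.7
```

```bash
python3 look.py s2
```

```text
[ 0.50905223 -0.02620336  0.1345507 ] [-1.78920045  0.44218151  0.402883  ] 0.6548770806693938 7.575
```

View pics/s2.png

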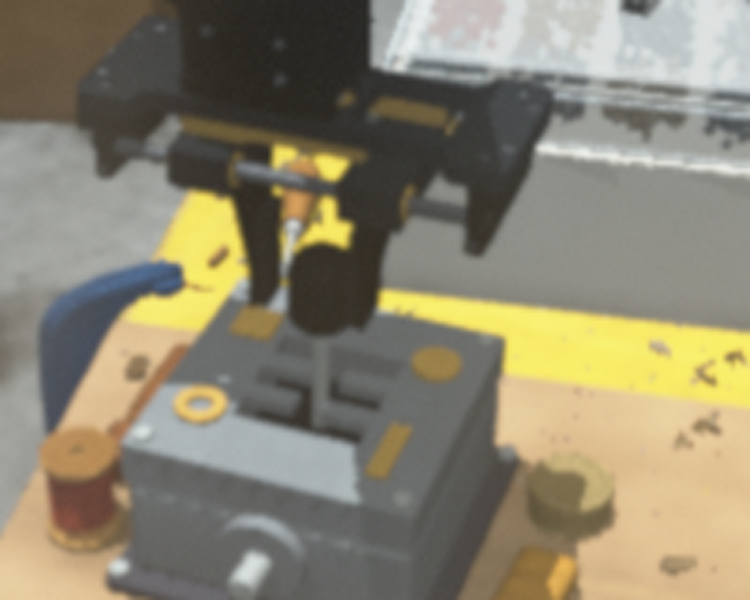

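The lever (knob at crop 322,290; rod at 320,390) stands upright in the cross channel. I'll check that numerically, then turn the fingers round the knob.

```bash
cat > k.py <<'E'
from h import *
from scipy.optimize import least_squares
np.set_printoptions(precision=3,suppress=True)
g=[.5069,-.0253,-.1358]
def W(l):
    c,s=np.cos(g[2]),np.sin(g[2]); return np.array([g[0]+c*l[0]-s*l[1],g[1]+s*l[0]+c*l[1],l[2]])
def K(q): return W((.13*np.sin(q[0]),.13*np.sin(q[1])*np.cos(q[0]),.015+.13*np.cos(q[0])*np.cos(q[1])))
c=capture("side"); print("exp px upright",proj(c,K([0,0])))
for r in landmark_of("side","knob")[:2]:
    q=least_squares(lambda q:proj(c,K(q))-r["point"],[0,0]); print(r["score"],r["point"],"stick,yoke",q.x)
for r in silhouettes("side","knob")[:2]: print("sil",r["score"],r["point"])
s=sense();d=s["tcp_pos"]-W((0,0,0));cc,ss=np.cos(g[2]),np.sin(g[2])
print("tcp local",cc*d[0]+ss*d[1],-ss*d[0]+cc*d[1],s["tcp_pos"][2],s["time_s"])
E
python3 k.py
```

```text
exp px upright [315.194 186.575]
0.91 [313.2, 188.9] stick,yoke [0.006 0.055]
sil 0.61 [250.2, 241.4]
sil 0.55 [314.2, 188.1]
tcp local 0.002162549608594037 -0.0005965552197387927 0.134573931723773 7.725
```

Call:
{"name": "step_arm", "arguments": {"linear": [[0,0,0],[0,0,0],[0,0,0]], "delta_rot": [[0,0,0],[0,0,0],[0,0,0]], "grip": [50,50,50]}}

```text
time_s: 8.1
tcp_pos: [0.5091, -0.0261, 0.1346]
ee_rot: [[-0.136, -0.991, 0.001], [-0.991, 0.136, 0.0], [-0.0, -0.0, -1.0]]
wrist_force: [-1.3, -0.3, -0.3]
gripper_width: 0.568
gripper_force: 0.0
```

Call:
{"name": "step_arm", "arguments": {"linear": [[0,0,0],[0,0,0],[0,0,0],[0,0,0],[0,0,0],[0,0,0],[0,0,0],[0,0,0],[0,0,0],[0,0,0]], "delta_rot": [[0,0,0.1745],[0,0,0.1745],[0,0,0.1745],[0,0,0.1745],[0,0,0.1745],[0,0,0.1745],[0,0,0.1745],[0,0,0.1745],[0,0,0.1745],[0,0,0]], "grip": [50,50,50,50,50,50,50,50,50,50]}}

```text
time_s: 9.35
tcp_pos: [0.509, -0.0262, 0.1345]
ee_rot: [[-0.991, 0.133, 0.0], [0.133, 0.991, 0.0], [-0.0, 0.0, -1.0]]
wrist_force: [0.2, -0.3, -0.3]
gripper_width: 0.571
gripper_force: 0.0
```

Call:
{"name": "step_arm", "arguments": {"linear": [[0,5,0],[0,5,0],[0,5,0],[0,5,0],[0,5,0],[0,5,0],[0,5,0],[0,5,0],[0,5,0],[0,0,0]], "delta_rot": [[0,0,0],[0,0,0],[0,0,0],[0,0,0],[0,0,0],[0,0,0],[0,0,0],[0,0,0],[0,0,0],[0,0,0]], "grip": [50,50,50,50,50,50,50,50,50,50]}}

```text
time_s: 10.6
tcp_pos: [0.5149, 0.0189, 0.1343]
ee_rot: [[-0.991, 0.135, -0.0], [0.135, 0.991, 0.0], [0.0, 0.0, -1.0]]
wrist_force: [0.2, -0.1, -0.3]
gripper_width: 0.576
gripper_force: 0.2
```

```bash
python3 k.py; python3 look.py s3
```

```text
exp px upright [315.194 186.575]
0.58 [305.5, 204.6] stick,yoke [0.004 0.34 ]
sil 0.6 [309.2, 204.9]
tcp local 0.00213304825873653 0.04463651927124956 0.13456618127170103 10.75
[0.51510326 0.01858422 0.13461831] [ 1.07562025  0.30379137 -0.28035898] 0.0020327158085819974 10.8
```

View pics/s3.png

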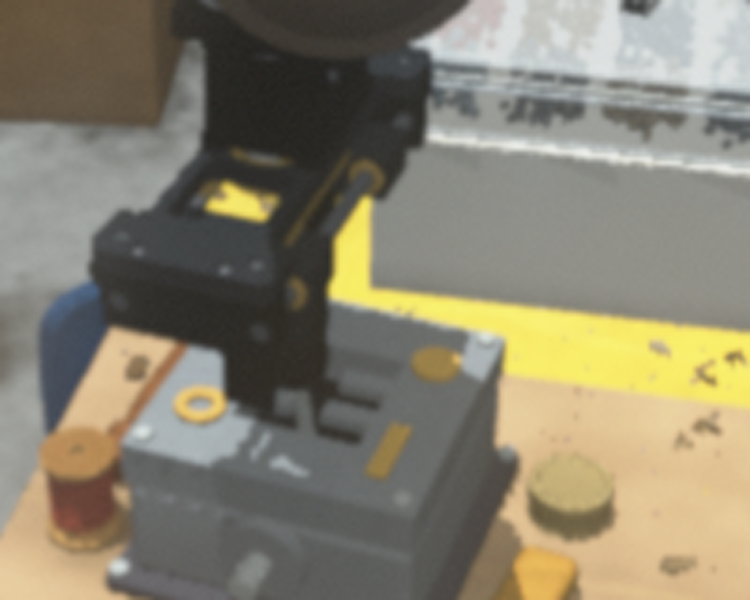

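The picture shows the lever leaning across in the cross channel, with the rod at crop (305,405). The finger pose works out at a yoke of about 0.29, a little short. I'll creep on towards the stop.

Call:
{"name": "step_arm", "arguments": {"linear": [[0,1.5,0],[0,1.5,0],[0,1,0],[0,1,0],[0,0,0]], "delta_rot": [[0,0,0],[0,0,0],[0,0,0],[0,0,0],[0,0,0]], "grip": [50,50,50,50,50]}}

```text
time_s: 11.42
tcp_pos: [0.5155, 0.0233, 0.1345]
ee_rot: [[-0.991, 0.135, -0.0], [0.135, 0.991, -0.0], [0.0, -0.0, -1.0]]
wrist_force: [0.3, -0.9, -1.1]
gripper_width: 0.574
gripper_force: 0.6
```

Call:
{"name": "step_arm", "arguments": {"linear": [[0,0.7,0],[0,0.7,0],[0,0,0]], "delta_rot": [[0,0,0],[0,0,0],[0,0,0]], "grip": [50,50,50]}}

```text
time_s: 11.8
tcp_pos: [0.5158, 0.0248, 0.1345]
ee_rot: [[-0.991, 0.135, -0.0], [0.135, 0.991, 0.0], [0.0, 0.0, -1.0]]
wrist_force: [-0.1, -1.7, -1.0]
gripper_width: 0.571
gripper_force: 0.6
```

Call:
{"name": "step_arm", "arguments": {"linear": [[0,0.7,0],[0,0.5,0],[0,0,0]], "delta_rot": [[0,0,0],[0,0,0],[0,0,0]], "grip": [50,50,50]}}

```text
time_s: 12.18
tcp_pos: [0.516, 0.026, 0.1345]
ee_rot: [[-0.991, 0.135, -0.0], [0.135, 0.991, 0.0], [0.0, 0.0, -1.0]]
wrist_force: [-1.2, -1.9, -0.7]
gripper_width: 0.577
gripper_force: 0.6
```

```bash
python3 k.py
```

```text
exp px upright [315.194 186.575]
0.71 [379.6, 240.9] stick,yoke [-1.174  0.111]
0.69 [306.0, 205.2] stick,yoke [-0.006  0.347]
sil 0.67 [310.3, 208.0]
tcp local 0.002092116657988202 0.05200307378436037 0.1345689767374167 12.325
```

Call:
{"name": "step_arm", "arguments": {"linear": [[0,0.5,0],[0,0.5,0],[0,0,0]], "delta_rot": [[0,0,0],[0,0,0],[0,0,0]], "grip": [50,50,50]}}

```text
time_s: 12.7
tcp_pos: [0.5162, 0.0269, 0.1346]
ee_rot: [[-0.991, 0.135, 0.0], [0.135, 0.991, -0.0], [-0.0, -0.0, -1.0]]
wrist_force: [-0.5, -0.7, -1.3]
gripper_width: 0.578
gripper_force: 0.6
```

Call:
{"name": "step_arm", "arguments": {"linear": [[0,0.5,0],[0,0,0]], "delta_rot": [[0,0,0],[0,0,0]], "grip": [50,50]}}

```text
time_s: 12.95
tcp_pos: [0.5162, 0.0274, 0.1345]
ee_rot: [[-0.991, 0.135, -0.0], [0.135, 0.991, -0.0], [0.0, -0.0, -1.0]]
wrist_force: [-1.3, -2.4, 0.2]
gripper_width: 0.578
gripper_force: 0.7
```

Call:
{"name": "step_arm", "arguments": {"linear": [[0,0.5,0],[0,0,0]], "delta_rot": [[0,0,0],[0,0,0]], "grip": [50,50]}}

```text
time_s: 13.2
tcp_pos: [0.5162, 0.0278, 0.1345]
ee_rot: [[-0.991, 0.135, -0.0], [0.135, 0.991, -0.0], [0.0, -0.0, -1.0]]
wrist_force: [0.1, -2.4, -0.3]
gripper_width: 0.573
gripper_force: 0.9
```

Call:
{"name": "step_arm", "arguments": {"linear": [[0,0.5,0],[0,0,0]], "delta_rot": [[0,0,0],[0,0,0]], "grip": [50,50]}}

```text
time_s: 13.45
tcp_pos: [0.5162, 0.0282, 0.1344]
ee_rot: [[-0.991, 0.135, -0.0], [0.135, 0.991, -0.0], [0.0, -0.0, -1.0]]
wrist_force: [-0.5, -2.9, -0.9]
gripper_width: 0.572
gripper_force: 1.3
```

```bash
python3 k.py
```

```text
exp px upright [315.194 186.575]
0.74 [303.7, 206.2] stick,yoke [0.018 0.368]
sil 0.82 [308.7, 208.6]
tcp local 0.0019715447241601325 0.05429481831273926 0.13446367413466412 13.6
```

The pad force is rising (0.6 to 1.3 N), so the lever is at the yoke stop. I'll back off, centre on the knob, turn back, then push towards -x.

Call:
{"name": "step_arm", "arguments": {"linear": [[0,-3,0],[0,-2.5,2],[0,0,2],[0,0,0]], "delta_rot": [[0,0,0],[0,0,0],[0,0,0],[0,0,0]], "grip": [54,58,58,58]}}

```text
time_s: 14.1
tcp_pos: [0.5156, 0.0231, 0.1304]
ee_rot: [[-0.991, 0.135, -0.0], [0.135, 0.991, 0.0], [0.0, 0.0, -1.0]]
wrist_force: [0.2, 0.8, -0.8]
gripper_width: 0.666
gripper_force: 0.0
```

Call:
{"name": "step_arm", "arguments": {"linear": [[0,0,0],[0,0,0],[0,0,0],[0,0,0],[0,0,0],[0,0,0],[0,0,0],[0,0,0],[0,0,0],[0,0,0]], "delta_rot": [[0,0,-0.1745],[0,0,-0.1745],[0,0,-0.1745],[0,0,-0.1745],[0,0,-0.1745],[0,0,-0.1745],[0,0,-0.1745],[0,0,-0.1745],[0,0,-0.1745],[0,0,0]], "grip": [58,58,58,58,58,58,58,58,58,58]}}

```text
time_s: 15.35
tcp_pos: [0.5157, 0.0231, 0.1306]
ee_rot: [[-0.137, -0.991, 0.0], [-0.991, 0.137, 0.0], [-0.0, -0.0, -1.0]]
wrist_force: [0.1, -1.1, 1.2]
gripper_width: 0.667
gripper_force: 0.0
```

Call:
{"name": "step_arm", "arguments": {"linear": [[0,4,0],[0,4,0],[0,4,0],[0,4,0],[0,4,0],[0,0,0]], "delta_rot": [[0,0,0],[0,0,0],[0,0,0],[0,0,0],[0,0,0],[0,0,0]], "grip": [58,58,58,58,58,58]}}

```text
time_s: 16.1
tcp_pos: [0.496, 0.0258, 0.1308]
ee_rot: [[-0.135, -0.991, 0.001], [-0.991, 0.135, 0.0], [-0.0, -0.001, -1.0]]
wrist_force: [2.1, -0.7, -0.3]
gripper_width: 0.668
gripper_force: 0.5
```

```bash
python3 k.py; python3 look.py s4
```

```text
exp px upright [315.194 186.575]
0.73 [305.2, 208.2] stick,yoke [-0.011  0.391]
sil 0.94 [309.0, 208.4]
sil 0.27 [250.1, 240.1]
tcp local -0.01766035238441744 0.049080355260233424 0.13074169864821789 16.25
[0.49602891 0.02572321 0.13069955] [0.78519483 0.35380011 0.55424913] 0.3931934852153063 16.3
```

View pics/s4.png

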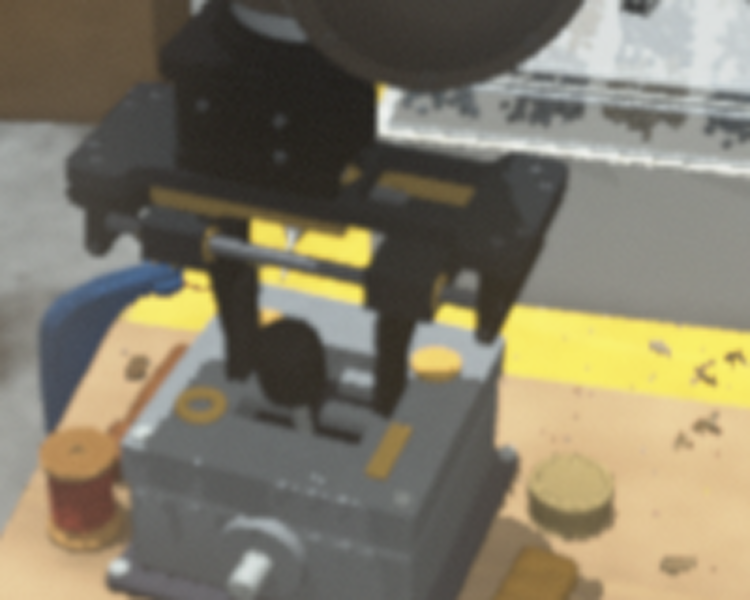

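The fingers now straddle the knob (crop 290,362) along the slot. The far finger is starting to push it towards the bar tag, so I'll continue slowly.

Call:
{"name": "step_arm", "arguments": {"linear": [[0,2,0],[0,2,0],[0,2,0],[0,0,0]], "delta_rot": [[0,0,0],[0,0,0],[0,0,0],[0,0,0]], "grip": [58,58,58,58]}}

```text
time_s: 16.8
tcp_pos: [0.4899, 0.0266, 0.1308]
ee_rot: [[-0.135, -0.991, 0.001], [-0.991, 0.135, 0.0], [-0.0, -0.001, -1.0]]
wrist_force: [2.1, -0.2, 1.0]
gripper_width: 0.665
gripper_force: 0.8
```

Call:
{"name": "step_arm", "arguments": {"linear": [[0,3,0],[0,3,0],[0,3,0],[0,3,0],[0,3,0],[0,3,0],[0,0,0]], "delta_rot": [[0,0,0],[0,0,0],[0,0,0],[0,0,0],[0,0,0],[0,0,0],[0,0,0]], "grip": [58,58,58,58,58,58,58]}}

```text
time_s: 17.68
tcp_pos: [0.4713, 0.0288, 0.1303]
ee_rot: [[-0.136, -0.991, -0.001], [-0.991, 0.136, -0.0], [0.0, 0.001, -1.0]]
wrist_force: [1.7, 0.7, -0.1]
gripper_width: 0.667
gripper_force: 0.4
```

Call:
{"name": "step_arm", "arguments": {"linear": [[0,2,0],[0,2,0],[0,2,0],[0,0,0]], "delta_rot": [[0,0,0],[0,0,0],[0,0,0],[0,0,0]], "grip": [58,58,58,58]}}

```text
time_s: 18.18
tcp_pos: [0.4657, 0.0296, 0.1305]
ee_rot: [[-0.136, -0.991, -0.0], [-0.991, 0.136, -0.0], [0.0, 0.0, -1.0]]
wrist_force: [0.2, -0.9, -0.1]
gripper_width: 0.666
gripper_force: 0.5
```

```bash
python3 k.py
```

```text
exp px upright [315.194 186.575]
0.9 [324.8, 212.7] stick,yoke [-0.264  0.371]
sil 0.58 [325.1, 211.9]
tcp local -0.04813759073673099 0.0488665404266976 0.13047632612873106 18.325
```

Call:
{"name": "step_arm", "arguments": {"linear": [[0,1,0],[0,1,0],[0,1,0],[0,0.5,0],[0,0,0]], "delta_rot": [[0,0,0],[0,0,0],[0,0,0],[0,0,0],[0,0,0]], "grip": [58,58,58,58,58]}}

```text
time_s: 18.95
tcp_pos: [0.4625, 0.0302, 0.1306]
ee_rot: [[-0.136, -0.991, -0.0], [-0.991, 0.136, 0.0], [-0.0, 0.0, -1.0]]
wrist_force: [1.0, 0.0, -0.6]
gripper_width: 0.669
gripper_force: 0.7
```

Call:
{"name": "step_arm", "arguments": {"linear": [[0,0.5,0],[0,0.5,0],[0,0,0]], "delta_rot": [[0,0,0],[0,0,0],[0,0,0]], "grip": [58,58,58]}}

```text
time_s: 19.32
tcp_pos: [0.4616, 0.0303, 0.1306]
ee_rot: [[-0.136, -0.991, 0.0], [-0.991, 0.136, 0.0], [-0.0, -0.0, -1.0]]
wrist_force: [1.4, -0.7, -0.6]
gripper_width: 0.667
gripper_force: 0.7
```

Call:
{"name": "step_arm", "arguments": {"linear": [[0,0.5,0],[0,0,0]], "delta_rot": [[0,0,0],[0,0,0]], "grip": [58,58]}}

```text
time_s: 19.58
tcp_pos: [0.4611, 0.0304, 0.1306]
ee_rot: [[-0.136, -0.991, -0.0], [-0.991, 0.136, 0.0], [-0.0, 0.0, -1.0]]
wrist_force: [1.4, -0.5, -1.7]
gripper_width: 0.666
gripper_force: 0.7
```

Call:
{"name": "step_arm", "arguments": {"linear": [[0,0.5,0],[0,0,0]], "delta_rot": [[0,0,0],[0,0,0]], "grip": [58,58]}}

```text
time_s: 19.82
tcp_pos: [0.4606, 0.0305, 0.1306]
ee_rot: [[-0.136, -0.991, 0.0], [-0.991, 0.136, 0.0], [-0.0, -0.0, -1.0]]
wrist_force: [1.2, -0.5, 0.1]
gripper_width: 0.667
gripper_force: 0.7
```

```bash
python3 k.py
```

```text
exp px upright [315.194 186.575]
0.68 [346.5, 208.5] stick,yoke [-0.496  0.155]
0.63 [326.0, 214.1] stick,yoke [-0.284  0.384]
sil 0.73 [326.2, 212.0]
sil 0.28 [360.1, 279.3]
tcp local -0.05343806765695124 0.04898878408119115 0.1305514758062121 19.975
```

Call:
{"name": "step_arm", "arguments": {"linear": [[0,0.6,0],[0,0.6,0],[0,0,0]], "delta_rot": [[0,0,0],[0,0,0],[0,0,0]], "grip": [58,58,58]}}

```text
time_s: 20.35
tcp_pos: [0.4596, 0.0307, 0.1306]
ee_rot: [[-0.135, -0.991, 0.001], [-0.991, 0.135, 0.0], [-0.0, -0.001, -1.0]]
wrist_force: [2.7, -0.1, -0.9]
gripper_width: 0.663
gripper_force: 1.0
```

Call:
{"name": "step_arm", "arguments": {"linear": [[0,0.5,0],[0,0,0]], "delta_rot": [[0,0,0],[0,0,0]], "grip": [58,58]}}

```text
time_s: 20.6
tcp_pos: [0.4592, 0.0307, 0.1307]
ee_rot: [[-0.135, -0.991, 0.001], [-0.991, 0.135, 0.0], [-0.0, -0.001, -1.0]]
wrist_force: [2.6, -1.6, -0.8]
gripper_width: 0.667
gripper_force: 1.3
```

Call:
{"name": "step_arm", "arguments": {"linear": [[0,0.5,0],[0,0,0]], "delta_rot": [[0,0,0],[0,0,0]], "grip": [58,58]}}

```text
time_s: 20.85
tcp_pos: [0.4588, 0.0308, 0.1307]
ee_rot: [[-0.135, -0.991, 0.001], [-0.991, 0.135, 0.0], [-0.0, -0.001, -1.0]]
wrist_force: [3.4, -1.4, -1.6]
gripper_width: 0.668
gripper_force: 1.7
```

The force is rising at the end stop. I'll back off, lift clear and look.

Call:
{"name": "step_arm", "arguments": {"linear": [[0,-3,0],[0,-4,0],[0,0,0],[0,0,-15],[0,0,-25],[0,0,-40],[0,0,-50],[0,0,0]], "delta_rot": [[0,0,0],[0,0,0],[0,0,0],[0,0,0],[0,0,0],[0,0,0],[0,0,0],[0,0,0]], "grip": [62,62,62,62,62,62,62,62]}}

```text
time_s: 21.85
tcp_pos: [0.4672, 0.0304, 0.2646]
ee_rot: [[-0.135, -0.991, 0.008], [-0.991, 0.135, 0.003], [-0.004, -0.008, -1.0]]
wrist_force: [-0.5, 1.4, -0.8]
gripper_width: 0.715
gripper_force: 0.0
```

```bash
python3 k.py; python3 look.py s5
```

```text
exp px upright [315.194 186.575]
0.56 [325.7, 212.0] stick,yoke [-0.271  0.357]
0.25 [316.2, 215.4] stick,yoke [-0.176  0.446]
sil 0.77 [325.6, 212.2]
tcp local -0.04950573002141039 0.04872660157287488 0.25960681158603877 22.0
[0.46439942 0.02961823 0.25926851] [-0.75422143 -0.585501   -0.66965185] 0.0 22.05
```

View pics/s5.png

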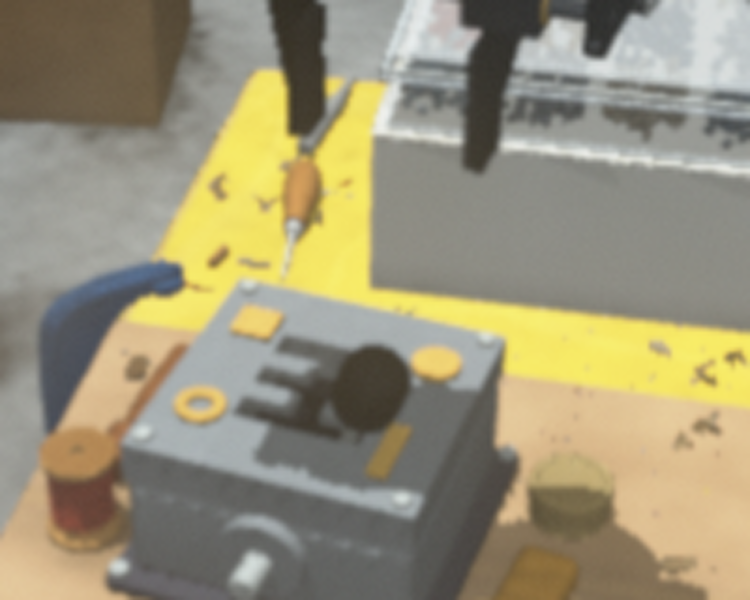

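The lever leans into the bar-tag slot (knob at crop 370,388) and the loose things are in place. The network gives a stick of about -0.27, which is marginal, so I'll check it against a model silhouette.

```bash
cat > v.py <<'E'
from h import *
from k import W,K
c=capture("side"); m=silhouettes("side","knob")[0]["mask"]
dark=(c["img"].max(2)<60).astype(np.uint8); x,y=325,212
def hull(q):
    a,b=q; P=K(q); u=P-W((0,0,.015)); u/=np.linalg.norm(u)
    e=np.cross(u,[1,0,0]);e/=np.linalg.norm(e);f=np.cross(u,e)
    pts=np.array([proj(c,P+h*u+.016*(np.cos(t)*e+np.sin(t)*f)) for h in(-.02,.02) for t in np.linspace(0,6.28,40)])
    z=np.zeros((1600,2560),np.uint8); cv2.fillConvexPoly(z,cv2.convexHull(np.round(pts*4+1.5).astype(np.int32)),255)
    return cv2.resize(z,(640,400),interpolation=cv2.INTER_AREA)/255
D=np.zeros((400,640));D[190:232,308:345]=dark[190:232,308:345]
for n,M in(("net",m.astype(float)),("dark",D)):
    r=[]
    for a in np.arange(-.36,-.2,.01):
        for b in(.32,.335,.354,.37,.385):
            H=hull((a,b)); r.append((np.minimum(H,M).sum()/np.maximum(H,M).sum(),round(a,3),b))
    r.sort(reverse=True); print(n,M.sum(),[tuple(np.round(t,3)) for t in r[:5]])
E
python3 v.py
```

```text
exp px upright [315.194 186.575]
sil 0.93 [327.2, 215.8]
tcp local -0.04915696824324011 0.0487303477902737 0.25938062832150005 22.2
net 379.0 [(np.float64(0.751), np.float64(-0.3), np.float64(0.385)), (np.float64(0.747), np.float64(-0.31), np.float64(0.385)), (np.float64(0.747), np.float64(-0.31), np.float64(0.37)), (np.float64(0.746), np.float64(-0.3), np.float64(0.37)), (np.float64(0.739), np.float64(-0.3), np.float64(0.354))]
dark 0.0 [(np.float64(0.0), np.float64(-0.21), np.float64(0.385)), (np.float64(0.0), np.float64(-0.21), np.float64(0.37)), (np.float64(0.0), np.float64(-0.21), np.float64(0.354)), (np.float64(0.0), np.float64(-0.21), np.float64(0.335)), (np.float64(0.0), np.float64(-0.21), np.float64(0.32))]
```

The silhouette fit puts stick at about -0.30 to -0.31 and yoke at the stop. That agrees with the force rise at the end stop, so I'm handing in.

```bash
python3 -c "from station import *; print(finish_job())"
```

```text
the job is handed in; nothing more can be done
None
```

I pushed the feed lever fully home into the bar-tag slot (stick about -0.30, yoke about +0.35 rad), lifted the arm clear, and handed the job in at about 22 s; no verdict was returned.

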